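Sweep loose microscope filters through the gate into the catch slot

ROBOT

A 6-joint arm with a two-finger parallel gripper is mounted at the origin on the work surface; the furniture and walls round the work are solid. World frame = base frame: x ahead of the robot, y to its left, z up, the work surface at z = 0. Lengths are in mm, angles in rad, forces in N, time in s.
With the tool pointing down it reaches from about 275 to 825 mm from the base axis. Payload 5.2 kg.
Tool frame: the origin (TCP) lies at the very end of the fingers, on their centre line; the grasp point (between the pads) lies 19 mm behind it; z points along the fingers, y is the line along which they close (so a half turn about z gives the same grasp; the last joint's range is limited). The gripper opens to 93 mm and grips with 3 to 60 N. Pads are 15 mm wide; open, the fingers measure 128 mm over their backs; the gripper's body (75 mm by 188 mm) begins 65 mm behind the grasp point.
Start: joints at [0.918, 0.259, 1.535, -0, 1.348, -0.203], TCP at [239.112, 495.308, 218.653] pointing down, gripper open.
Joint ranges: [-3.14, 3.14], [-0.91, 2.08], [0.19, 2.58], [-1.22, 4.36], [0.22, 2.71], [-3.12, 3.12]. Speed limits (rad/s): [2.57, 2.57, 3.14, 3.14, 3.14, 3.14].

INTERFACE

Orientations are given as [roll, pitch, yaw] about the fixed x, y, z axes, in that order (R = Rz(yaw) Ry(pitch) Rx(roll)).
In Python, from bench import robot gives the robot as it stands. The module is installed in compiled form; this text tells all that it offers. Calls block until the motion is done:
- robot.move_ptp(position, orientation): joint-space move of the TCP to a pose.
- robot.move_linear(position, ori=None, speed=150, f_stop=None): straight line of the TCP; ori=None keeps the orientation; speed is the mean speed in mm/s. With f_stop (N) it stops when the force on the tool has changed by that much, and returns True; else False.
- robot.move_j(angles): joint-space move.
- robot.move_gripper(opening): opening from 0.0 (shut) to 1.0 (fully open); the grip force is fixed at half the most; returns when the fingers have stopped.
- robot.sleep(seconds).
- robot.inverse_kinematics(position, orientation): joint angles nearest the present ones, or None.
- robot.get_image(name): name is "scene" or "top"; returns a dict with "img" (480x640x3 uint8, blue, green, red), "fovy" (degrees; the focal length in pixels is half the picture's height over the tangent of half this angle, whatever the lens; pixels are square), "cx", "cy" (the principal point, pixels), "eye" and "orientation" of the camera in the world. Camera axes: x right, y down, z forward; pixel columns grow to the right and rows downward; lengths in mm; the calibration is good to about 2 mm. A picture is of the moment at which its call begins. There is no depth.
A pose or a line that the arm cannot do raises robot.MotionError and nothing moves.
- robot.hand_in(): hands the job in; it is judged then, once.
Readings, each from a call of its own:
- robot.current_t(): time.
- robot.current_qpos(): joint angles.
- robot.current_joint_vel(): joint speeds.
- robot.current_joint_efforts(): joint torques, N m.
- robot.current_tcp_pos(): TCP position.
- robot.current_eef_rot(): TCP orientation.
- robot.current_contact_force(): force on the tool from outside, world axes, zero at the start.
- robot.current_ft_torque(): the same for the moment, N m.
- robot.current_gripper_width(): opening from 0.0 (shut) to 1.0 (fully open).
- robot.current_finger_force(): force on a finger pad.
Only numpy, scipy, OpenCV 4.12 (cv2) and the standard library are available. Lean on these libraries where they do the work, as an engineer would, in place of code of your own. Each camera call takes 0.05 s, during which the arm holds its last target. There are 200 camera calls.

TASK

Using the fingertips only, push the three loose round black-rimmed filters lying on the raised sorting deck, one at a time and in any order, through the narrow gate in its fence so that each drops into the catch slot behind. Slide them along the deck: do not lift or carry them. Leave the coverslip box, the bottle and the pen where they are.

Things in the scene. Friction and masses are not known exactly. Their poses are not given: they have to be found in the camera images.
- sorting_deck: Fixed raised aluminium deck on four legs. Origin on the desk (z = 0) midway across it; local z up, +x points out through the gate (roughly back towards the robot, +-0.35 rad). Flat top at z = 50 mm, x = -90 to +46, y = -90 to +90 mm, no rim at rear and sides. Along the front edge (x = 45 to 51 mm) stands a fence 12 mm high above the deck with one gap, the gate.
- gate (a point): Middle of the gate, 33 mm wide, on the deck's top level (deck frame x = 48, y = 0, z = 50 mm); axes as the deck's. The deck ends at the front of the gap, x = 46 mm: a filter whose centre is pushed past there tips over the edge and drops into the slot.
- slot (a point): Middle of the catch slot's floor (deck frame x = 75, y = 0, z = 5 mm): an open-topped grey pocket behind the gate, inside x = 46 to 99, y = -24 to +24 mm; side and far walls rise to z = 62 mm.
- filter_1_center (a point): Centre of a loose round microscope filter, black ring with a glass face, 25 mm across, 9 mm high, about 25 g, lying flat on the deck (centre 4.5 mm above its top). The three are alike and lie in a row about 50 mm apart, at deck y near -50, 0 and +50 mm, x from -45 to -10 mm, any of them in any place. They slide when pushed.
- filter_2_center (a point): Centre of a loose round microscope filter, black ring with a glass face, 25 mm across, 9 mm high, about 25 g, lying flat on the deck (centre 4.5 mm above its top). The three are alike and lie in a row about 50 mm apart, at deck y near -50, 0 and +50 mm, x from -45 to -10 mm, any of them in any place. They slide when pushed.
- filter_3_center (a point): Centre of a loose round microscope filter, black ring with a glass face, 25 mm across, 9 mm high, about 25 g, lying flat on the deck (centre 4.5 mm above its top). The three are alike and lie in a row about 50 mm apart, at deck y near -50, 0 and +50 mm, x from -45 to -10 mm, any of them in any place. They slide when pushed.
- coverslip_box: Bystander: small white box 31 x 31 x 15 mm, loose on the deck near the fence, left of the gate as one looks through it (deck y about +67 mm, x about +21 mm); origin at the centre of its underside. It does not fit the gate; leave it.
- reagent_bottle: Bystander: loose brown bottle with black cap, 36 mm across, 74 mm high, standing on the desk in front of the fence beside the catch slot (deck y about +75 mm); origin at the centre of its foot.
- marker_pen: Bystander: loose marker pen, 133 mm long, 14 mm thick, lying on the desk along the deck's other side (deck y about -111 mm); origin under its middle, length along its y axis.
Things that resemble listed ones, but are neither listed nor needed, are in the scene too. Leave any blue, green or yellow look-alike of the part that bears filter_2_center alone.

How it is judged:
By the outcome, as a careful person would: the job done as asked, in the order asked, and still so for the second after the job is handed in, with the robot touching nothing.
It also fails if it takes over 72 s, if anything falls off the work surface, if the arm or the gripper's body presses on something with over 40 N, if the wrist force passes 120 N, or if a joint passes its speed limit or range.

## Working session

There is one attempt and no reset: what is moved stays moved. The work goes in short steps, each a Python script; the robot and the scene stay as the last script left them, time stands still between calls to the robot, and variables do not carry over. Pictures are saved under pics/ and viewed, at most 10 in all, crops included, and the job is handed in when it is done.

```bash
mkdir -p pics; python3 - <<'E'
from bench import robot
import cv2
for n in("scene","top"):
    d=robot.get_image(n); cv2.imwrite(f"pics/{n}0.png",d["img"])
    print(n,{k:v for k,v in d.items() if k!="img"})
print(robot.current_t(),robot.current_eef_rot())
E
```

```text
scene {'fovy': 45.57985132282314, 'cx': 319.78955538640656, 'cy': 235.51546411926057, 'eye': array([ 145.96229441, -325.60771069,  692.82271635]), 'orientation': array([-2.41343588, -0.00323896, -0.94894018])}
top {'fovy': 46.18763658080505, 'cx': 306.19044775074036, 'cy': 249.64744650808603, 'eye': array([ 540.50445285,   -6.22700193, 1001.55344348]), 'orientation': array([-3.09131895,  0.00423202, -1.6001279 ])}
0.1 [-3.13994787e+00 -3.63638484e-04  2.69181979e+00]
```

View pics/scene0.png

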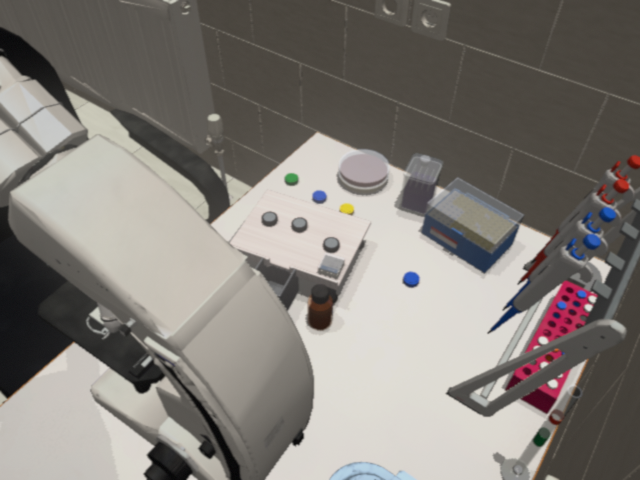

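View pics/top0.png

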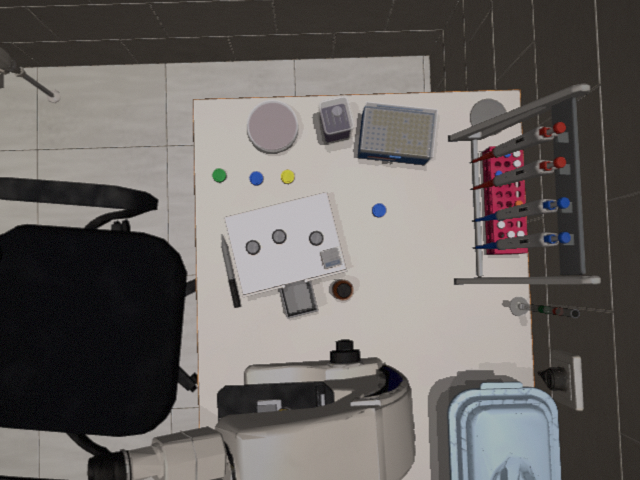

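The black-rimmed filters are at top-view pixels (252,247), (279,237) and (316,239). The look-alikes are green (220,175), blue (257,178), yellow (289,177) and blue (379,210), all on the desk. I choose the three on the deck and check them in a crop.

```bash
cat > h.py <<'E'
import numpy as np, cv2
from scipy.spatial.transform import Rotation as Ro
from bench import robot
def ray(d,p):
    f=240/np.tan(np.radians(d["fovy"])/2)
    v=Ro.from_euler('xyz',d["orientation"]).apply([(p[0]-d["cx"])/f,(p[1]-d["cy"])/f,1])
    return d["eye"],v/np.linalg.norm(v)
def at(d,p,z):
    e,v=ray(d,p); return e+v*(z-e[2])/v[2]
def tri(d1,p1,d2,p2):
    a,u=ray(d1,p1);b,v=ray(d2,p2)
    s=np.linalg.lstsq(np.c_[u,-v],b-a,rcond=None)[0]
    A=a+u*s[0];B=b+v*s[1]; return (A+B)/2,np.linalg.norm(A-B)
E
python3 - <<'E'
from h import *
t=robot.get_image("top");s=robot.get_image("scene")
np.set_printoptions(precision=1,suppress=True)
print("knob?",tri(t,(345,345),s,(298,437)))
print("bottle cap",tri(t,(342,286),s,(320,293)))
for p in [(252,247),(279,237),(316,239)]:print(at(t,p,59))
for p in [(269,218),(299,224),(330,244)]:print(at(s,p,59))
cv2.imwrite("pics/c0.png",cv2.resize(t["img"][180:325,210:370],None,fx=4.9,fy=4.1*4.9/4.1*0+4.1,interpolation=cv2.INTER_CUBIC) if 0 else cv2.resize(t["img"][185:325,205:365],None,fx=4,fy=4,interpolation=cv2.INTER_CUBIC))
E
```

```text
knob? (array([ 407.5,  -86.3, -166.4]), np.float64(23.067862260679707))
bottle cap (array([524.1, -60.1,  56.5]), np.float64(4.2892126131261845))
[595.2  87.1  59. ]
[610.6  41.4  59. ]
[605.4 -20.6  59. ]
[590.2  85.8  59. ]
[607.1  41.1  59. ]
[601.7 -19.9  59. ]
```

View pics/c0.png

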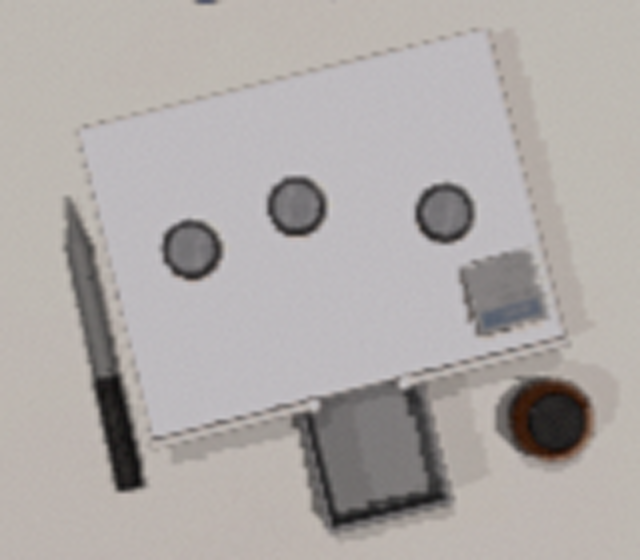

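The crop shows three black-ringed glass filters on the deck at crop pixels (192,250), (297,207) and (445,213). It also shows the gate at about (315,403)–(403,382), the box at (505,290), and the coloured look-alikes out on the desk. Next I fit the deck pose.

```bash
cat >> h.py <<'E'
from scipy.optimize import least_squares
def crop(c): return (205+(np.array(c)-1.5)/4*1.0, 185+0) if 0 else np.array([205,185])+(np.array(c,float)-1.5)/4
E
python3 - <<'E'
from h import *
np.set_printoptions(precision=1,suppress=True)
t=robot.get_image("top")
pts=[((80,130),(-90,-90),50),((490,30),(-90,90),50),((565,338),(51,90),62),((153,440),(51,-90),62),((317,406),(51,-16.5),60),((403,385),(51,16.5),60)]
W=np.array([at(t,crop(c),z)[:2] for c,_,z in pts]);L=np.array([l for _,l,_ in pts],float)
def f(p):
    c,s=np.cos(p[2]),np.sin(p[2]);return ((L@np.array([[c,s],[-s,c]])+p[:2])-W).ravel()
r=least_squares(f,[600,30,3.4]);p=r.x;print(p,f(p).reshape(-1,2))
c,s=np.cos(p[2]),np.sin(p[2]);R=np.array([[c,-s],[s,c]])
for q in [(192,250),(297,207),(445,213)]: w=at(t,crop(q),59)[:2];print(w,R.T@(w-p[:2]))
for q in [(465,268),(530,253),(545,318),(480,335)]: print("box",R.T@(at(t,crop(q),65)[:2]-p[:2]))
np.save("deck.npy",p)
for h in(-.7,0,.7):
  for k in(0,np.pi):
    print(h,robot.inverse_kinematics([600,30,200],[np.pi,0,(p[2]+h+k)%(2*np.pi)]))
E
```

```text
[581.7  27.7   3.4] [[ 3.   1.2]
 [ 3.1  0.5]
 [-2.8 -2.1]
 [-3.   1.1]
 [ 0.2 -2.2]
 [-0.6  1.6]]
[594.9  86.1] [-25.1 -54.4]
[611.7  41.6] [-32.2  -7.3]
[607.3 -20.5] [-15.   52.4]
box [ 9.6 54.9]
box [10.  82.6]
box [37.7 82.2]
box [38.2 54.3]
-0.7 [-0.1  0.4  1.4  0.   1.3 -1.2]
-0.7 [-0.1  0.4  1.4 -0.   1.3  1.9]
0 [-0.1  0.4  1.4  0.   1.3 -1.9]
0 [-0.1  0.4  1.4 -0.   1.3  1.2]
0.7 [-0.1  0.4  1.4  0.   1.3 -2.6]
0.7 [-0.1  0.4  1.4 -0.   1.3  0.5]
```

```bash
cat >> h.py <<'E'
P=np.load("deck.npy")
def Rd():
    c,s=np.cos(P[2]),np.sin(P[2]);return np.array([[c,-s],[s,c]])
def w(xy,z): return list(Rd()@np.array(xy,float)+P[:2])+[z]
def ori(h): return [np.pi,0,(P[2]+h+np.pi+np.pi)%(2*np.pi)-np.pi]
E
python3 - <<'E'
from h import *
np.set_printoptions(precision=1,suppress=True)
t=robot.get_image("top")
pts=[((80,130),(-90,-90),50),((490,30),(-90,90),50),((565,338),(45,90),60),((153,440),(45,-90),60),((317,406),(51,-16.5),60),((403,385),(51,16.5),60)]
W=np.array([at(t,crop(c),z)[:2] for c,_,z in pts]);L=np.array([l for _,l,_ in pts],float)
def f(p):
    c,s=np.cos(p[2]),np.sin(p[2]);return ((L@np.array([[c,s],[-s,c]])+p[:2])-W).ravel()
r=least_squares(f,[600,30,3.4]);P[:]=r.x;print(P,f(P).reshape(-1,2));np.save("deck.npy",P)
for q in [(192,250),(297,207),(445,213)]: print(Rd().T@(at(t,crop(q),59)[:2]-P[:2]))
robot.move_ptp(w((-65,-7),120),ori(0)); robot.move_gripper(0.15)
print(robot.current_tcp_pos(),robot.current_gripper_width(),robot.current_t())
a=robot.get_image("scene")["img"];b=robot.get_image("top")["img"]
a=cv2.resize(a[150:350,200:400],(580,580),interpolation=cv2.INTER_CUBIC)
cv2.imwrite("pics/s1.png",a);cv2.imwrite("pics/t1.png",b)
E
```

```text
[579.7  27.3   3.4] [[ 1.1  0.8]
 [ 1.1  0.1]
 [ 1.  -1.2]
 [ 1.   1.7]
 [-1.7 -2.6]
 [-2.5  1.2]]
[-27.1 -54.4]
[-34.2  -7.3]
[-17.   52.4]
[641.8  47.7 120. ] 0.1495936946252687 3.7917
```

View pics/s1.png

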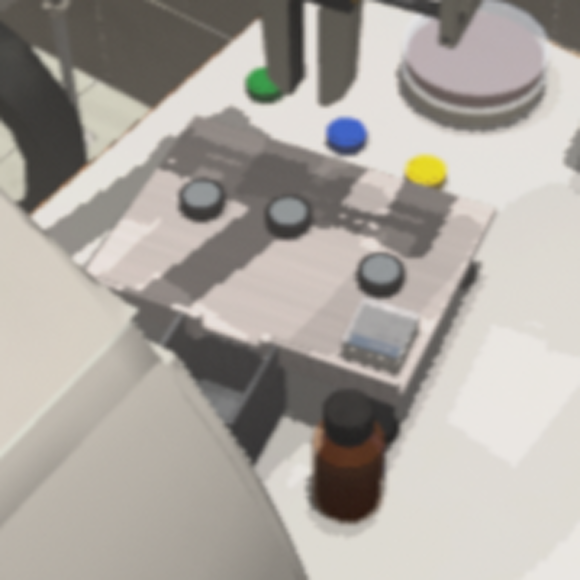

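View pics/t1.png

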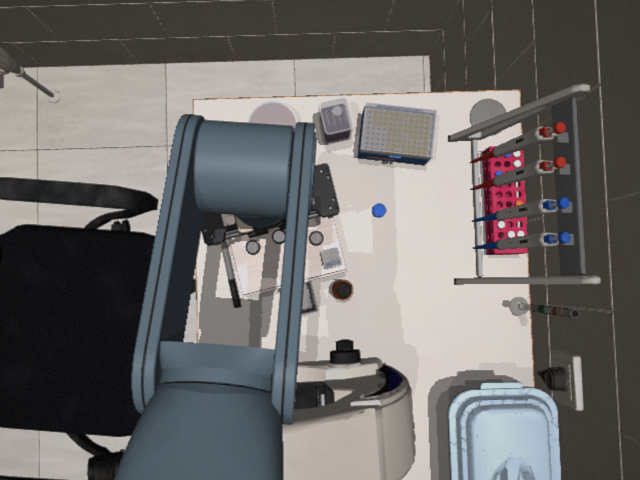

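The scene crop shows the fingertips at about (283,92) and (335,103), behind the three filters, with the gate clear. The top view shows the arm passing above the microscope and the filters still visible. I push the middle filter first.

```bash
cat >> h.py <<'E'
D=17.9
def push(c,wp,h,Z=52.5,end=(52,0)):
    c,wp=np.array(c,float),np.array(wp,float); u=lambda a:np.array([np.cos(a),np.sin(a)])
    ml=lambda *a,**k: robot.move_linear(*a,**k)
    s=c-(D+11)*u(h)
    robot.move_ptp(w(s,85),ori(h)); ml(w(s,Z),speed=80,f_stop=15)
    ml(w(c-D*u(h),Z),speed=60,f_stop=15)
    ok=[ml(w(wp-D*u(h),Z),speed=60,f_stop=15)]
    n=int(np.ceil(abs(h)/.2))
    for a in np.linspace(h,0,n+1)[1:]: ml(w(wp-D*u(a),Z),ori(a),speed=40)
    ok.append(ml(w((end[0]-D,end[1]),Z),speed=60,f_stop=15))
    print(ok,robot.current_tcp_pos(),robot.current_contact_force(),robot.current_t())
def away(x=10):
    p=robot.current_tcp_pos(); q=Rd().T@(p[:2]-P[:2])
    robot.move_linear(w((q[0]-x,q[1]),p[2]),speed=80); robot.move_linear(w((q[0]-x,q[1]),85),speed=120)
E
python3 - <<'E'
from h import *
np.set_printoptions(precision=1,suppress=True)
s=robot.get_image("scene");print(at(s,(306.9,183),120))
push((-34,-7.3),(8,0),0.17)
a=robot.get_image("scene")["img"][170:310,230:370];away();robot.sleep(.2)
b=robot.get_image("scene")["img"][170:310,230:370]
cv2.imwrite("pics/m.png",cv2.resize(np.hstack([a,b]),(800,400),interpolation=cv2.INTER_CUBIC))
E
```

```text
[634.8  45.7 120. ]
[False, False] [546.7  20.1  52.7] [-0.1  0.5 -0.2] 7.175
```

View pics/m.png

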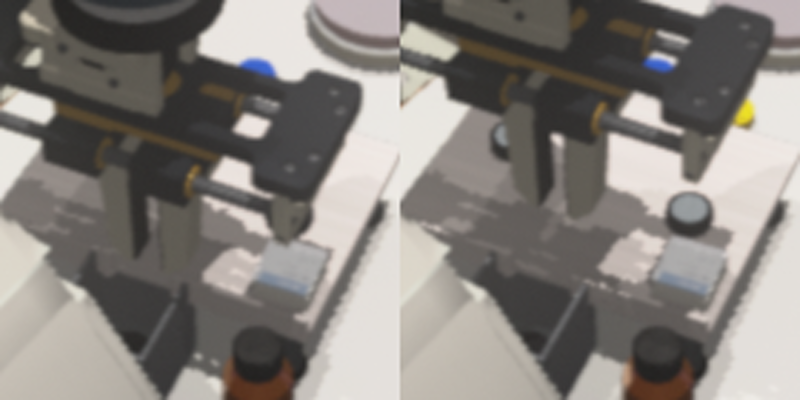

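The filter is in the slot (dark disc at (535,340) in the right half) and the others have not moved. Next is the -y filter, then the +y one, taking a picture after each.

```bash
python3 - <<'E'
from h import *
np.set_printoptions(precision=1,suppress=True)
push((-27,-54.4),(0,0),0.9)
a=robot.get_image("scene")["img"][170:310,230:370];away(30);robot.sleep(.2)
b=robot.get_image("top")["img"][185:325,205:365][:, :140]
cv2.imwrite("pics/m2.png",cv2.resize(np.hstack([a,b]),(800,400),interpolation=cv2.INTER_CUBIC))
E
```

```text
[False, False] [546.7  20.1  52.6] [0.4 0.4 0.9] 13.6417
```

View pics/m2.png

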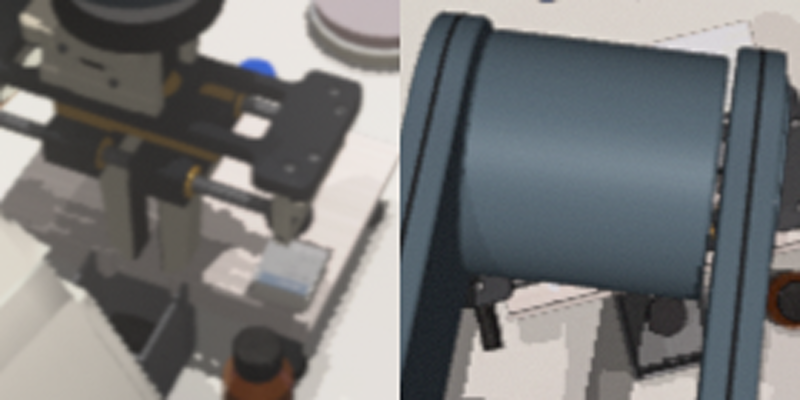

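The slot shows a dark disc at (670,310) in the right half, and the arm hides the rest. I now push the last filter.

```bash
python3 - <<'E'
from h import *
np.set_printoptions(precision=1,suppress=True)
push((-17,52.4),(-5,0),-0.96)
away(30)
p=robot.current_tcp_pos();robot.move_linear([p[0],p[1],200]);robot.move_j([0.918,0.259,1.535,0,1.348,-0.203]);print(robot.current_t())
b=robot.get_image("top")["img"][185:325,205:365];a=robot.get_image("scene")["img"][170:310,210:370]
cv2.imwrite("pics/m3.png",cv2.resize(np.hstack([a,b]),(800,350),interpolation=cv2.INTER_CUBIC))
E
```

```text
[False, False] [546.7  20.1  52.6] [-0.1 -0.8  0.2] 20.3833
24.325
```

View pics/m3.png

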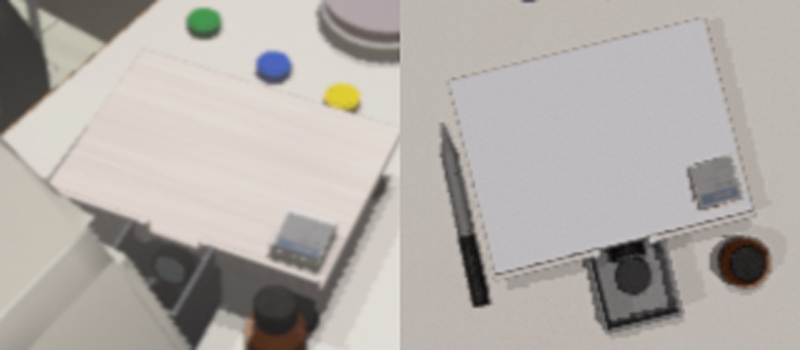

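The deck is empty, with one disc flat at (632,274) and a dark shape near the gate at (628,248). I zoom in on that.

```bash
python3 - <<'E'
from h import *
b=robot.get_image("top")["img"][270:325,270:325];a=robot.get_image("scene")["img"][245:300,245:300]
cv2.imwrite("pics/m4.png",cv2.convertScaleAbs(cv2.resize(np.hstack([a,b]),(800,400),interpolation=cv2.INTER_CUBIC),alpha=1.6))
E
```

```text
(no output)
```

View pics/m4.png

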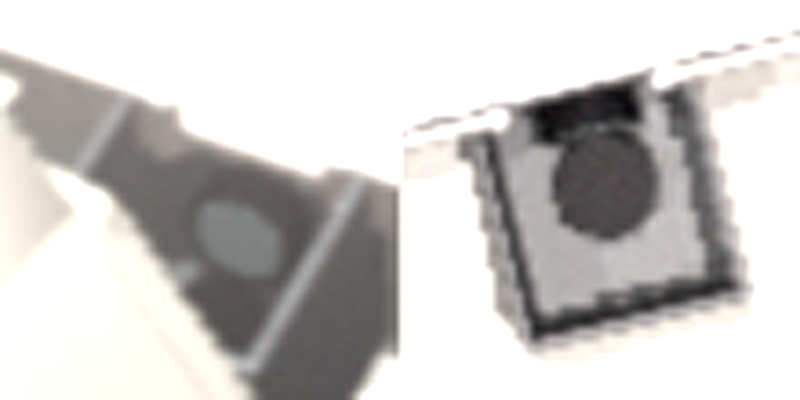

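```bash
python3 - <<'E'
from h import *
np.set_printoptions(precision=1,suppress=True)
t=robot.get_image("top");s=robot.get_image("scene")
x,e=tri(t,(298.2,295.4),s,(278,277.7));print(x,e,Rd().T@(x[:2]-P[:2]))
x,e=tri(t,(342,286),s,(320,293));print("cap (true z 74)",x,e)
for z in(14,23):
  for l in(105,113): print(z,l/7.27*(1001-z)/(240/np.tan(np.radians(t["fovy"])/2)))
f=240/np.tan(np.radians(t["fovy"])/2)
def pr(d,X):
    q=Ro.from_euler('xyz',d["orientation"]).inv().apply(np.array(X)-d["eye"]);f=240/np.tan(np.radians(d["fovy"])/2);return q[:2]/q[2]*f+[d["cx"],d["cy"]]
for z in(14,23,32):print(z,pr(s,at(t,(298.2,295.4),z)))
E
```

```text
[513.   10.5  48.5] 4.368715430657847 [68.7  2.5]
cap (true z 74) [524.1 -60.1  56.5] 4.2892126131261845
14 25.32717707544147
14 27.256866757379864
23 25.09623017201799
23 27.008323899409834
14 [275.4 292.5]
23 [275.3 288.7]
32 [275.2 284.9]
```

```bash
python3 - <<'E'
from h import *
np.set_printoptions(precision=1,suppress=True)
t=robot.get_image("top");s=robot.get_image("scene")
def pr(d,X):
    q=Ro.from_euler('xyz',d["orientation"]).inv().apply(np.atleast_2d(X)-d["eye"]);f=240/np.tan(np.radians(d["fovy"])/2);return q[:,:2]/q[:,2:]*f+[d["cx"],d["cy"]]
Dk=lambda A:np.array([w(a[:2],a[2]) for a in A])
print(pr(s,Dk([(48,-16.5,62),(48,16.5,62),(-90,90,50),(-90,-90,50),(75,24,62)])))
th=np.linspace(0,2*np.pi,60)
flat=lambda x,y,z:np.c_[x+12.5*np.cos(th),y+12.5*np.sin(th),0*th+z]
stand=lambda x,y,z:np.c_[0*th+x,y+12.5*np.cos(th),z+12.5*np.sin(th)]
def flatc(z): 
    q=Rd().T@(at(t,(298.2,295.4),z)[:2]-P[:2]); print(z,q);return flat(*q,z)
k=9
def panel(d,x0,y0,curves,off=(0,0)):
    im=cv2.resize(d["img"][y0:y0+44,x0:x0+44],None,fx=k,fy=k,interpolation=cv2.INTER_CUBIC);im=cv2.convertScaleAbs(im,alpha=1.7)
    for c,col in curves: cv2.polylines(im,[np.int32((pr(d,Dk(c))+off-[x0,y0]+.5)*k)],True,col,1)
    return im
sl=np.array([(46,-24,62),(99,-24,62),(99,24,62),(46,24,62)])
fl=np.array([(46,-24,5),(99,-24,5),(99,24,5),(46,24,5)])
C=[(sl,(255,255,0)),(fl,(255,128,0)),(flatc(14),(0,255,0)),(flatc(23),(0,255,255)),(flatc(32),(0,0,255)),(stand(57,0,18),(255,0,255))]
cv2.imwrite("pics/m5.png",np.hstack([panel(s,250,255,C),panel(t,276,278,C)]))
E
```

```text
[[270.5 257.2]
 [291.3 264.4]
 [373.1 220.4]
 [269.  188. ]
 [287.8 280.1]]
14 [70.6 -0.3]
23 [70.4 -0.1]
32 [70.2  0.2]
```

View pics/m5.png

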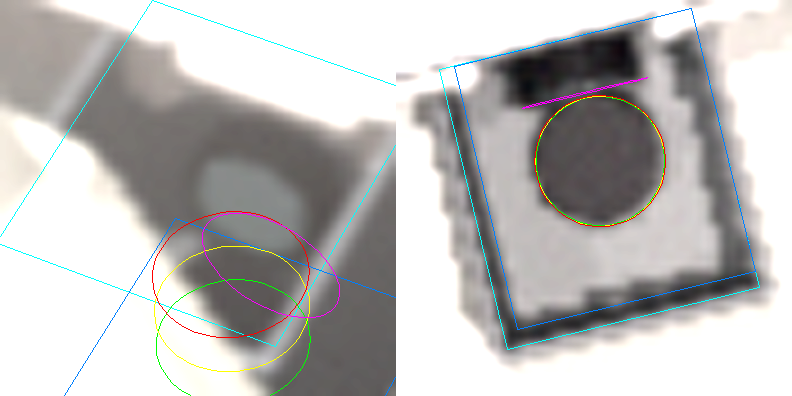

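```bash
python3 - <<'E'
from h import *
np.set_printoptions(precision=1,suppress=True)
t=robot.get_image("top");s=robot.get_image("scene")
e,v=ray(s,(278.8,273.3))
n=Rd()[:,0]
for x in(51,54,57,60):
    k=(x-(n@(e[:2]-P[:2])))/(n@v[:2]); X=e+k*v; print(x,Rd().T@(X[:2]-P[:2]),X[2])
# black rect corners in top panel
for z in (25,45,55):
    print(z,[Rd().T@(at(t,(276+a/9-.5,278+b/9-.5),z)[:2]-P[:2]) for a,b in[(503,58),(632,33),(640,78),(515,105)]])
g=cv2.cvtColor(t["img"],cv2.COLOR_BGR2GRAY);print(g[278:312,296]);print(g[278:312,301])
g=cv2.cvtColor(s["img"],cv2.COLOR_BGR2GRAY)
print(g[258:292:1,266:292:2])
E
```

```text
51 [51.  -3.3] 34.87989215709615
54 [54.  -1.6] 39.29743447761507
57 [57.   0.1] 43.71497679813399
60 [60.   1.9] 48.13251911865302
25 [array([64.7, 60.5]), array([66. , 85.8]), array([74.7, 85.2]), array([74.1, 60.6])]
45 [array([64.3, 59.8]), array([65.5, 84.5]), array([74.1, 83.9]), array([73.5, 59.8])]
55 [array([64.1, 59.4]), array([65.3, 83.9]), array([73.8, 83.3]), array([73.2, 59.5])]
[189 189 188 123  55  29  28  28  29  50  48  50  49  48  45  50  49  48
  48  49  46  44  45  50  75 103 111 112 111 111 111 112 102  97]
[191 187 113  47  17  12  15  11  30  65  41  31  45  48  47  48  48  50
  49  48  47  47  48  57  99 118 123 122 122 122 116 101  65  60]
[[192 193 201 214 214 213 214 214 214 213 213 214 213]
 [141 148 192 214 215 214 214 214 214 214 214 213 213]
 [105 113 186 213 214 214 214 214 214 213 214 214 213]
 [ 97 104 179 211 213 214 215 214 214 213 214 214 214]
 [ 96 101 157 200 210 213 214 214 215 215 214 213 214]
 [ 95  98 118 162 191 207 212 214 215 216 216 215 214]
 [ 93  98  97 114 144 181 202 210 214 215 216 216 213]
 [ 89  96  91  87 101 130 167 193 208 213
[... 744 characters left out ...]
62  77  80  80  80  77  56  58 100  78]
 [115  71  71  64  71  79  80  80  77  55  69 103  70]
 [143  88  89  74  62  73  78  79  74  54  85  95  64]
 [150 104  95  74  58  59  71  74  66  57  98  84  62]
 [158 126  91  63  56  54  58  59  56  65 101  72  60]
 [163 145  78  55  54  53  53  55  57  80 100  65  61]
 [165 151  79  54  53  53  54  56  60  95  89  61  60]
 [165 159 108  58  53  53  52  54  65 101  75  59  59]
 [163 164 141  76  53  53  52  53  75 102  65  59  59]
 [160 165 157 102  52  51  52  52  86  92  61  58  58]
 [159 164 161 115  56  52  52  56  95  80  59  58  57]
 [157 161 163 139  75  52  51  64  98  68  58  57  58]
 [159 157 163 155 102  52  50  78  93  61  59  58  57]]
```

The measurements show one filter flat on the floor. The other two stand on edge, one on top of the other, against the deck edge, and the upper one reaches about 5 mm above deck level. I tip it in with the closed fingertips, turned 90° so they fit through the gate.

```bash
python3 - <<'E'
from h import *
np.set_printoptions(precision=1,suppress=True)
h=np.pi/2
robot.move_ptp(w((10,-1),100),ori(h)); robot.move_gripper(0.0)
robot.move_linear(w((10,-1),51),speed=80,f_stop=10)
print(robot.move_linear(w((54,-1),51),speed=50,f_stop=12),robot.current_tcp_pos(),robot.current_contact_force())
q=robot.current_tcp_pos();robot.move_linear(w((15,-1),q[2]),speed=100);robot.move_linear(w((15,-1),200))
robot.move_j([0.918,0.259,1.535,0,1.348,-0.203]);print(robot.current_t())
t=robot.get_image("top");s=robot.get_image("scene")
g=cv2.cvtColor(t["img"],cv2.COLOR_BGR2GRAY);print(g[276:316,284:318:2])
g=cv2.cvtColor(s["img"],cv2.COLOR_BGR2GRAY);print(g[258:294:2,266:292:2])
E
```

```text
False [526.9  16.9  51. ] [-0.6 -0.1  0.7]
32.7333
[[189 187 188 188 189 188 187 188 187 188 188 189 188 187 184 179 115]
 [188 187 188 186 186 188 189 187 188 189 188 187 184 163 115 135 166]
 [188 185 188 186 187 187 188 189 189 191 184 165 133 142 166 175 179]
 [188 189 186 187 187 188 190 190 188 180 131 179 171 176 177 148 142]
 [188 188 187 187 189 190 187 182 139  96 128 189 179 135 140 144 142]
 [187 188 192 190 188 184 124  92  62  61 129 177 103 108 139 144 144]
 [188 190 186 181 127  93  55  27  19  56 102  97  63 104 142 143 144]
 [186 183 127  94  55  31  28  20  11  49  97  51  51 104 142 142 145]
 [125 104  59  23  14  21  27  17  13  35 110  86  46  87 142 144 167]
 [157  72  28  10  17  21  23  26  15  25 120  95  47  78 134 167 171]
 [167  85  36  16  18  24  29  28  36  38 113 105  60  76 134 171 170]
 [137  93  46  10  20  39  46  53  50  75 113 107  61  78 131 171 171]
 [100  94  52  13  37  53  48  36  28  64 117 110  68  67 122 170 170]
 [ 90  95  61  30  39  40  50  47  38  46 113 120 102  62 108 168 171]
 [ 94  94 105  89  57  40  52  47  48  44  84 115 108  
[... 2082 characters left out ...]
69  64  64  64  71  91 116 153 175 125]
 [ 67  67  66  64  59  59  59  59  60  66  88  95  92]
 [ 66  66  65  59  65  66  60  58  58  58  60  71  89]
 [ 65  65  60  69  82  81  80  70  57  55  55  63  90]
 [ 64  63  61  73  80  81  80  80  73  54  53  68 104]
 [ 73  63  62  66  80  80  80  80  79  56  52  89  89]
 [115  70  71  65  72  79  79  79  76  55  70 103  69]
 [150 104  95  73  58  60  72  73  66  57  98  84  61]
 [162 145  78  56  54  53  53  55  56  80 100  64  60]
 [165 160 109  57  54  54  52  54  65 102  75  60  59]
 [160 165 157 102  53  52  52  52  87  93  61  59  57]
 [158 161 163 138  74  51  51  64  98  68  59  57  57]
 [161 154 160 160 116  59  54  95  85  59  58  58  56]]
```

The fingertips passed over it at z = 51 mm without contact and nothing moved, so every filter lies below deck level inside the slot. Nothing has shifted for over 10 s and the arm is clear, so I hand in.

```bash
python3 -c "
from bench import robot
print(robot.hand_in(),robot.current_t())"
```

```text
the job is handed in; nothing more can be done
the job is handed in; nothing more can be done
```

I pushed all three filters through the gate into the catch slot and handed the job in at about 33 s. One filter looks to be on edge against the deck side of the slot, and one (inferred, not seen) should be under the others. The box, bottle and pen show no sign of having moved.

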